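# Make up two fixture setup kits

## Robot

A 6-joint arm with a two-finger parallel gripper is mounted at the origin on the work surface. World frame = base frame: x ahead of the robot, y to its left, z up, the work surface at z = 0. Lengths are in m, angles in rad, forces in N, time in s.
With the tool pointing down it reaches from about 0.3 to 0.875 m from the base axis. Payload 6.4 kg.
Tool frame: the origin (TCP) lies between the finger pads; the fingertips stand 19 mm ahead of it and the grasp point (between the pads) is the TCP (ctrl.tips_ahead is the z of the fingertips in the tool frame, in m); z points along the fingers, y is the line along which they close (so a half turn about z gives the same grasp; the last joint's range is limited). The gripper opens to 85 mm and grips with 20 to 120 N. Pads are 22 mm wide; open, the fingers measure 114 mm over their backs; the gripper's body (76 mm by 85 mm) begins 54 mm behind the grasp point. The pads swing forward as they close: fully open they stand 13 mm farther back than shut.
Start: joints at [-1.508, 0.181, 1.607, -0, 1.354, -0.206], TCP at [0.153, -0.554, 0.25] pointing down, gripper open.
Joint ranges: [-2.99, 2.99], [-0.89, 2.07], [0.3, 2.58], [-1.14, 4.28], [0, 2.63], [-3.12, 3.12]. Speed limits (rad/s): [2.57, 2.57, 3.01, 3.14, 3.14, 3.14].

## Interface

Orientations are given as a unit quaternion [w, x, y, z].
In Python, from bench import readout, vision, ctrl gives the robot as it stands.
- The arm moves only by the tool play_rows, never from a script. Its arguments are lists of equal length, an entry for each row: "xyz": the shift along the tool's x, y, z in mm, a list of three; "rot": the turn, a rotation vector about the tool's x, y, z in rad, a list of three; "grip": the opening, from 0 (shut) to 1 (fully open). In form: {"xyz": [[x, y, z], ...], "rot": [[rx, ry, rz], ...], "grip": [grip, ...]}. A call has exactly 10 rows; each row is the pose to reach, as a shift and turn from the pose commanded when the call began, along the tool's axes at that moment; what a row does not reach only later rows make up. A row lasts 1/8 s, in which the tool goes at most 62.5 mm and 10.7 degrees, less where a joint would pass 70% of its speed; a pose out of reach is approached as far as the arm can. A call with a gripper value outside its range is refused whole. The fingers move at their own pace and stop on an object; the grip force is fixed at half the most. Time passes only in rows, so rows that repeat a pose let the fingers close, or fill a call up. It gives the time, the measured TCP pose, the force, the opening and the grip force at its end, in the units of the state.
- readout.get_obs(): the state, without advancing time (a new reading comes with each control period).
- vision.camera(name): name is "scene" or "side" or "wrist"; returns a dict with "color" (384x512x3 uint8, red, green, blue), "depth" (384x512 float32, m along the optical axis (not along the pixel's ray), 0 where there is no reading), "camera_matrix" (3x3 intrinsics, pixels), "k1" (the pictures are not rectified: a ray, as slopes to the right and down, at radius r is drawn at 1 + k1 r^2 times it, then the intrinsics apply), "extrinsics" (4x4, takes a point from camera to world coordinates); the wrist camera has in their place "hand_eye" (4x4, takes a point from camera to tool coordinates, whose origin is the TCP and whose axes are the flange's). Camera axes: x right, y down, z forward; pixel columns grow to the right and rows downward; lengths in m; the calibration is good to about 2 mm. A picture is of the moment at which its call begins: read the wrist's pose just before it.
- ctrl.hand_in(): hands the job in; it is judged then, once.
The state is a dict: "time_s": time; "q": joint angles; "dq": joint speeds; "joint_efforts": joint torques, N m; "eef_pos": TCP position; "eef_rot": TCP orientation; "wrist_force": force on the tool from outside, world axes, zero at the start; "torque": the same for the moment, N m; "opening": opening from 0.0 (shut) to 1.0 (fully open); "grasp_force": force on a finger pad.
Only numpy, scipy, OpenCV 4.12 (cv2) and the standard library are available. Lean on these libraries where they do the work, as an engineer would, in place of code of your own. Each camera call takes 0.05 s, during which the arm holds its last target. There are 200 camera calls.

## Task

Make up two kits from the stock in the middle of the bench. On the long narrow kit board, lay the red clamp body in the oblong pocket and stand the tall thin dowel pin upright in the round pocket; on the square kit board, lay the radius gauge fan flat in the oblong pocket and stand the short thick dowel pin upright in the round pocket. Everything should sit fully down on the floor of its pocket, and the setting ring, the V-block and the sine plate must stay where they are.

Things in the scene. Friction and masses are not known exactly. Their poses are not given: they have to be found in the camera images.
- long_board: Fixed to the bench top, 14 mm thick, light grey with black-lined pockets 5 mm deep: pocket floors lie 9 mm above the bench, rims at 14 mm. Origin: centre of the underside; z up. Long narrow board 200 (x) by 94 (y) mm. Oblong pocket 114 (x) by 70 (y) mm centred at x = -35, y = 0 mm; round pocket 44 mm across centred at x = +62, y = 0 mm.
- square_board: Fixed to the bench top, 14 mm thick, light grey with black-lined pockets 5 mm deep: pocket floors lie 9 mm above the bench, rims at 14 mm. Origin: centre of the underside; z up. Square board 160 by 160 mm. Oblong pocket 114 (x) by 70 (y) mm centred at x = 0, y = -40 mm; round pocket 44 mm across centred at x = 0, y = +50 mm.
- clamp_body: Loose red aluminium clamp body, about 0.3 kg: a block 90 (x) by 44 (y) by 30 mm high with a riser to 48 mm at its +x end (x = 17 to 45 mm; a dark bolt head on it reaches 52 mm). Lies on its underside. Origin: centre of the underside; z up. Grip across y. May lie in its pocket either way round, length along the pocket.
- radius_fan: Loose grey steel radius gauge fan lying flat, about 0.16 kg, 96 mm long (x), 51 mm wide (y) at the fanned leaves. Its holder is a darker grey bar 62 (x) by 26 (y) by 20 mm high, from x = -48 to +14 mm; five thin leaves spread from there to x = +48 mm. Origin: middle of the overall length, on the underside; z up. Grip the holder across y at about x = -12 mm, near its centre of mass. May lie in its pocket either way round, length along the pocket.
- tall_pin: Loose polished steel dowel pin, tall and thin: 18 mm diameter, 75 mm high, about 0.15 kg, standing on end. Origin: centre of its lower end; z up along the pin.
- short_pin: Loose polished steel dowel pin, short and thick: 25 mm diameter, 45 mm high, about 0.17 kg, standing on end. Origin: centre of its lower end; z up along the pin.
- setting_ring: Bystander among the stock: loose steel setting ring, 54 mm outside, 28 mm bore, 18 mm high. Origin: centre of the underside. Stays where it is.
- v_block: Bystander: loose dark steel V-block 50 (x) by 44 (y) by 40 mm high, beyond the stock. Origin: centre of the underside. Stays where it is.
- sine_plate: Bystander: loose chrome sine plate, base 66 (x) by 130 (y) mm, tilted top, about 100 mm high, beyond the stock. Origin: centre of the underside. Stays where it is.
Things that resemble listed ones, but are neither listed nor needed, are in the scene too. Leave any purple look-alike of the long_board alone. What is shaped like the short_pin but black is not meant.

How it is judged:
At the end, for the whole second after the job is handed in: Clamp body and tall pin in the oblong and round pockets of the long board, radius fan and short pin in those of the square board: each origin within 15 mm of the pocket centre along each board axis, at most 2.5 mm above its floor, tilted under 0.08 rad, at rest (x of clamp_body in the frame of long_board between -0.05 and -0.02 m and y of clamp_body in the frame of long_board between -0.015 and 0.015 m and z of clamp_body in the frame of long_board between 0.006 and 0.0115 m and angle between each of clamp_body, tall_pin, radius_fan, short_pin's own z axis and vertical below 0.08 rad and linear speed of each of clamp_body, tall_pin, radius_fan, short_pin below 0.02 m/s and angular speed of each of clamp_body, tall_pin, radius_fan, short_pin below 0.2 rad/s and x of tall_pin in the frame of long_board between 0.047 and 0.077 m and y of tall_pin in the frame of long_board between -0.015 and 0.015 m and z of tall_pin in the frame of long_board between 0.006 and 0.0115 m and x of radius_fan in the frame of square_board between -0.015 and 0.015 m and y of radius_fan in the frame of square_board between -0.055 and -0.025 m and z of radius_fan in the frame of square_board between 0.006 and 0.0115 m and x of short_pin in the frame of square_board between -0.015 and 0.015 m and y of short_pin in the frame of square_board between 0.035 and 0.065 m and z of short_pin in the frame of square_board between 0.006 and 0.0115 m); the robot touches nothing.
It fails at once if the setting ring is shifted more than 20 mm or tipped (distance of setting_ring from where it was at the start of the episode above 0.02 m or angle between setting_ring's own z axis and vertical above 0.3 rad).
It fails at once if the v block is shifted more than 20 mm or tipped (distance of v_block from where it was at the start of the episode above 0.02 m or angle between v_block's own z axis and vertical above 0.3 rad).
It fails at once if the sine plate is shifted more than 20 mm or tipped (distance of sine_plate from where it was at the start of the episode above 0.02 m or angle between sine_plate's own z axis and vertical above 0.3 rad).
It also fails if it takes over 104 s, if anything falls off the work surface, if the arm or the gripper's body presses on something with over 40 N, if the wrist force passes 120 N, or if a joint passes its speed limit or range.

## Working session

There is one attempt and no reset: what is moved stays moved. The work goes in short steps, Python scripts to look and compute and a tool call to move; the robot and the scene stay as the last step left them, time stands still between calls to the robot, and variables do not carry over. Pictures are saved under pics/ and viewed, at most 14 in all, crops included, and the job is handed in when it is done.

Besides the shell and the picture viewer there is one more tool, called after "Emit:" in YAML: its name, and indented under it one key for each argument. play_rows: Moves the arm, as the interface text tells. Its arguments: {"type":"object","properties":{"xyz":{"type":"array","items":{"type":"array","items":{"type":"number"}}},"rot":{"type":"array","items":{"type":"array","items":{"type":"number"}}},"grip":{"type":"array","items":{"type":"number"}}},"required":["xyz","rot","grip"]}

```bash
ls; mkdir -p pics
python3 - <<'E'
from bench import readout, vision, ctrl
import cv2,numpy as np,pickle
o=readout.get_obs();print(o)
for n in("scene","side"):
    c=vision.camera(n);pickle.dump(c,open(n+".pkl","wb"))
    cv2.imwrite(f"pics/{n}0.png",cv2.resize(c["color"][:,:,::-1],(800,600)))
    print(n,c["camera_matrix"],c["k1"],c["extrinsics"])
E
```

```text
pics
{'time_s': 0.0, 'q': array([-1.50828826e+00,  1.81526032e-01,  1.60802753e+00,  1.96603123e-05,
        1.35379294e+00, -2.06281862e-01]), 'dq': array([ 6.25319725e-04, -9.02807372e-05, -1.53832571e-03, -8.39490986e-05,
       -1.66426557e-04, -6.82480976e-04]), 'joint_efforts': array([ 1.14038467e-03, -4.44870865e+01, -3.51338017e+01, -3.05704189e-04,
        9.05779103e-03, -7.54502764e-06]), 'eef_pos': array([ 0.15269896, -0.55380894,  0.24938313]), 'eef_rot': array([-8.73971688e-04,  9.90982485e-01,  1.33988598e-01,  7.25581652e-05]), 'wrist_force': array([0.01127684, 0.14879841, 0.23992943]), 'torque': array([-0.04621118,  0.02188974,  0.00186888]), 'grasp_force': 0.0, 'opening': 1.0024000341571997}
scene [[473.16587604   0.         251.39500828]
 [  0.         473.16587604 199.77453934]
 [  0.           0.           1.        ]] -0.16395408317635457 [[ 0.86161401  0.32482294 -0.39001457  1.10075001]
 [ 0.50729689 -0.5760418   0.64095687 -0.90363979]
 [-0.0164672  -0.75011059 -0.66110735  0.92663253]
 [ 0.          0.          0.          1.        ]]
side [[347.93965319   0.         257.19661586]
 [  0.         347.93965319 189.61421772]
 [  0.           0.           1.        ]] 0.0013845234881894957 [[-0.6999925  -0.44256333  0.56048925  0.07281196]
 [-0.71414706  0.43611205 -0.54754019  0.4241839 ]
 [-0.00211491 -0.78354578 -0.62133046  0.62650452]
 [ 0.          0.          0.          1.        ]]
```

View pics/scene0.png

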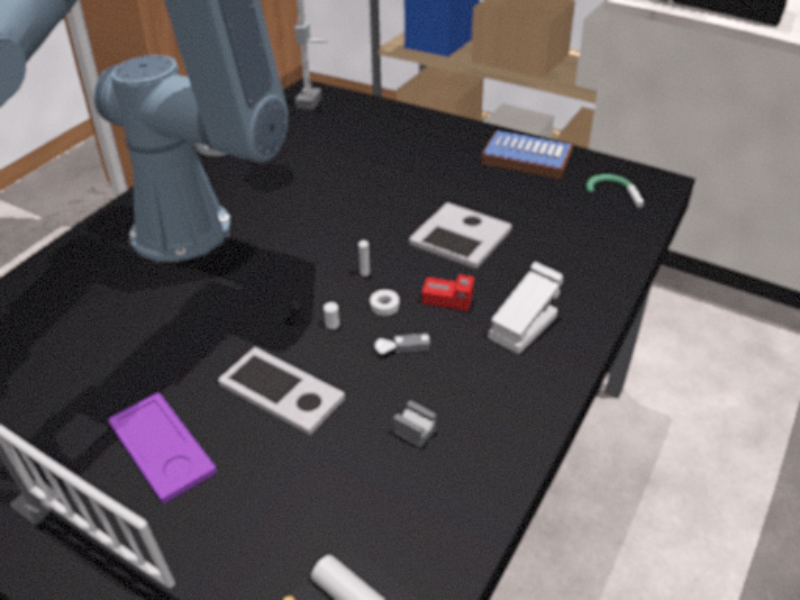

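View pics/side0.png

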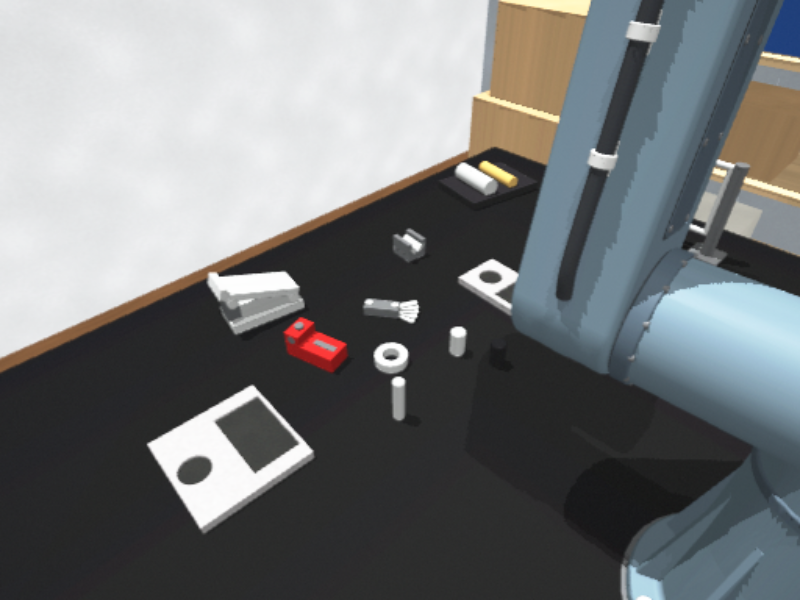

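The scene image (800x600) shows:
- **Boards:** long board at (282,388), with the purple decoy at (162,446). Square board at (461,235).
- **Stock:** clamp at (447,292), fan at (403,344), tall pin at (364,258).
- **Short pin candidates:** the bright one at (332,316) and the black one at (293,312). The steel-bright one fits the description.
- **Bystanders:** ring at (384,302), V-block at (414,424), sine plate at (526,305).

```bash
cat > h.py <<'E'
import numpy as np,cv2,pickle
from scipy.spatial.transform import Rotation as R
def rays(c,uv,T):
    K=c["camera_matrix"];d=np.array([c["k1"],0,0,0,0.])
    n=cv2.undistortPoints(np.asarray(uv,float).reshape(-1,1,2),K,d)[:,0]
    return T[:3,3],np.c_[n,np.ones(len(n))]@T[:3,:3].T
def plane(c,uv,z,T=None):
    o,d=rays(c,uv,c["extrinsics"] if T is None else T)
    return (o+d*((z-o[2])/d[:,2])[:,None])[:,:2]
def cloud(c,m,T=None):
    T=c["extrinsics"] if T is None else T
    v,u=np.nonzero(m&(c["depth"]>0)); o,d=rays(c,np.c_[u,v],T)
    return o+d*c["depth"][v,u][:,None]
def toolT(o):
    T=np.eye(4);q=o["eef_rot"];T[:3,:3]=R.from_quat([q[1],q[2],q[3],q[0]]).as_matrix();T[:3,3]=o["eef_pos"];return T
E
python3 - <<'E'
from h import *
for n in("scene","side"):
    c=pickle.load(open(n+".pkl","rb"));im=c["color"].astype(int)
    m=(im.max(2)>90)
    P=np.zeros(im.shape);mm=c["depth"]>0;P[mm]=cloud(c,mm)
    m&=(P[...,2]<.13)&(P[...,0]>.2)&(P[...,0]<.95)&(abs(P[...,1])<.5)&mm
    k,L,S,C=cv2.connectedComponentsWithStats(m.astype(np.uint8))
    print(n)
    for i in range(1,k):
        if S[i,4]<40: continue
        s=L==i;p=P[s];z=np.percentile(p[:,2],90);t=p[p[:,2]>z-.006][:,:2]
        (a,b),(w,h),g=cv2.minAreaRect(t.astype(np.float32)*1000)
        v=np.cov(t.T);e=np.linalg.eigh(v)[1][:,1]
        print(C[i].round(),S[i,4],im[s].mean(0).round(),"ztop %.3f"%z,"ctr %.0f %.0f size %.0f %.0f ang %.0f"%(a,b,w,h,g),"pca %.0f"%np.degrees(np.arctan2(e[1],e[0])))
E
```

```text
scene
[296. 148.] 1300 [180. 173. 176.] ztop 0.016 ctr 555 277 size 166 166 ang 87 pca -176
[233. 164.] 151 [135. 132. 134.] ztop 0.073 ctr 444 72 size 21 15 ang 73 pca 90
[337. 197.] 1625 [194. 190. 192.] ztop 0.080 ctr 792 126 size 55 61 ang 80 pca 173
[287. 186.] 591 [158.  51.  53.] ztop 0.047 ctr 656 87 size 28 47 ang 14 pca 103
[246. 193.] 282 [176. 172. 174.] ztop 0.019 ctr 530 2 size 51 53 ang 31 pca 108
[212. 201.] 158 [154. 151. 153.] ztop 0.044 ctr 473 -94 size 23 23 ang 31 pca 110
[256. 219.] 287 [165. 162. 165.] ztop 0.021 ctr 620 -81 size 92 32 ang 41 pca 45
[184. 251.] 1594 [181. 174. 177.] ztop 0.015 ctr 491 -275 size 99 202 ang 87 pca 176
[104. 280.] 1962 [165.  94. 193.] ztop 0.014 ctr 395 -472 size 96 207 ang 70 pca 171
[352. 335.] 2794 [180. 170. 168.] ztop -0.744 ctr 900 47 size 903 100 ang 90 pca 92
[267. 267.] 350 [147. 144. 147.] ztop 0.040 ctr 731 -238 size 47 50 ang 85 pca 94
side
[263. 154.] 163 [169. 171. 171.] ztop 0.041 ctr 729 -238 size 46 53 ang 81 pca 97
[313. 181.] 658 [209. 209. 209.] ztop 0.015 ctr 528 -276 size 97 126 ang 87 pca 133
[164. 190.] 1597 [190. 191. 191.] ztop 0.080 ctr 792 128 size 49 65 ang 82 pca 162
[253. 197.] 316 [192. 194. 194.] ztop 0.021 ctr 619 -81 size 94 31 ang 46 pca 47
[201. 221.] 847 [183.  51.  51.] ztop 0.048 ctr 654 87 size 30 44 ang 13 pca 100
[292. 218.] 185 [177. 179. 178.] ztop 0.046 ctr 470 -90 size 23 23 ang 43 pca 141
[250. 228.] 359 [204. 205. 205.] ztop 0.019 ctr 530 3 size 50 55 ang 45 pca 142
[255. 254.] 220 [164. 166. 165.] ztop 0.075 ctr 441 72 size 17 16 ang 64 pca 99
[142. 295.] 3863 [230. 229. 229.] ztop 0.015 ctr 555 278 size 160 164 ang 87 pca -180
```

Run:
```python
from h import *
for n in("scene","side"):
    c=pickle.load(open(n+".pkl","rb"));im=c["color"].astype(int)
    P=np.zeros(im.shape);mm=c["depth"]>0;P[mm]=cloud(c,mm)
    print(n)
    for nm,ctr in(("long",(491,-275)),("sq",(555,277))):
        near=(np.hypot(P[...,0]*1000-ctr[0],P[...,1]*1000-ctr[1])<115)&(P[...,2]<.03)
        br=(near&(im.max(2)>100)).astype(np.uint8)
        if n=="side" and nm=="long":continue
        cs,_=cv2.findContours(br,cv2.RETR_EXTERNAL,cv2.CHAIN_APPROX_NONE);k=max(cs,key=cv2.contourArea)
        q=plane(c,k[:,0],.014)*1000;print(nm,"outer",cv2.minAreaRect(q.astype(np.float32)))
        f=cv2.drawContours(np.zeros_like(br),[k],-1,1,-1);dk=cv2.erode(f,np.ones((3,3)))&(im.max(2)<=100)
        kk,L,S,C=cv2.connectedComponentsWithStats(dk.astype(np.uint8))
        for i in range(1,kk):
            if S[i,4]>30:
                v,u=np.nonzero(L==i);q=plane(c,np.c_[u,v],.012)*1000;print("  pocket",S[i,4],cv2.minAreaRect(q.astype(np.float32)))
    # fan
    m=(np.hypot(P[...,0]-.62,P[...,1]+.08)<.075)&(im.max(2)>70)&(P[...,2]>.003)
    p=P[m]*1000;g=im[m].mean(1)
    ls=[]
    for a,b in((0,130),(130,256)):
        s=(g>=a)&(g<b);print("fan gray",a,s.sum(),np.median(p[s],0).round())
    hi=p[p[:,2]>15];print(" holder hi",len(hi),cv2.minAreaRect(hi[:,:2].astype(np.float32)))
    print(" all",cv2.minAreaRect(p[:,:2].astype(np.float32)))
    m=(im[...,0]>im[...,1]*1.6)&(im[...,0]>60)&(np.hypot(P[...,0]-.63,P[...,1]-.08)<.08)
    p=P[m]*1000;b=p[(p[:,2]<34)&(p[:,2]>27)];print(" clamp body top",cv2.minAreaRect(b[:,:2].astype(np.float32)))
    b=p[p[:,2]>42];print(" riser",cv2.minAreaRect(b[:,:2].astype(np.float32)));print(" all",cv2.minAreaRect(p[:,:2].astype(np.float32)))
    m=(P[...,2]>.02)&(P[...,2]<.06)&(im.max(2)<60)&(abs(P[...,0]-.43)<.08)&(abs(P[...,1]+.13)<.08)
    print(" black",m.sum(),np.median(P[m],0) if m.any() else 0)
c=pickle.load(open("side.pkl","rb"))["color"][170:290,160:350,::-1]
cv2.imwrite("pics/crop1.png",cv2.resize(c,(760,480),interpolation=cv2.INTER_CUBIC))
```

```text
scene
long outer ((493.46875, -276.8346862792969), (104.35298156738281, 212.3544921875), 86.25489044189453)
  pocket 648 ((455.7950439453125, -273.4642028808594), (62.0767707824707, 104.87348175048828), 87.41864013671875)
  pocket 108 ((552.408935546875, -277.25469970703125), (33.82173156738281, 31.51446533203125), 34.636837005615234)
sq outer ((556.4586791992188, 274.13970947265625), (180.82620239257812, 173.44000244140625), 87.5086669921875)
  pocket 36 ((557.2607421875, 328.0029296875), (26.676015853881836, 26.312124252319336), 69.62064361572266)
  pocket 315 ((553.7781372070312, 238.759765625), (55.24372100830078, 103.15142059326172), 87.38008880615234)
fan gray 0 100 [633. -78.  13.]
fan gray 130 196 [616. -83.  19.]
 holder hi 190 ((620.0320434570312, -80.9173355102539), (92.42094421386719, 31.968795776367188), 41.02812576293945)
 all ((613.7307739257812, -76.7076644897461), (95.85149383544922, 50.41437911987305), 43.495140075683594)
 clamp body top ((626.1314697265625, 79.17800903320312), (89.17410278320312, 49.28951644897461), 16.54138946533203)
 riser ((656.1104736328125, 87
[... 537 characters left out ...]
.217933654785156), 63.46608352661133)
fan gray 0 110 [622. -63.  12.]
fan gray 130 268 [603. -87.  18.]
 holder hi 203 ((618.2449340820312, -80.90591430664062), (93.78245544433594, 33.207279205322266), 44.751155853271484)
 all ((613.3423461914062, -75.88719177246094), (93.92608642578125, 47.238731384277344), 44.751155853271484)
 clamp body top ((623.70849609375, 78.142822265625), (88.72868347167969, 45.57014465332031), 15.501114845275879)
 riser ((654.1689453125, 87.4718246459961), (29.636592864990234, 44.40644073486328), 13.36377239227295)
 all ((642.598388671875, 69.74461364746094), (133.59629821777344, 81.25230407714844), 5.866467475891113)
 black 126 [ 0.40607629 -0.10967955  0.04064634]
```

View pics/crop1.png

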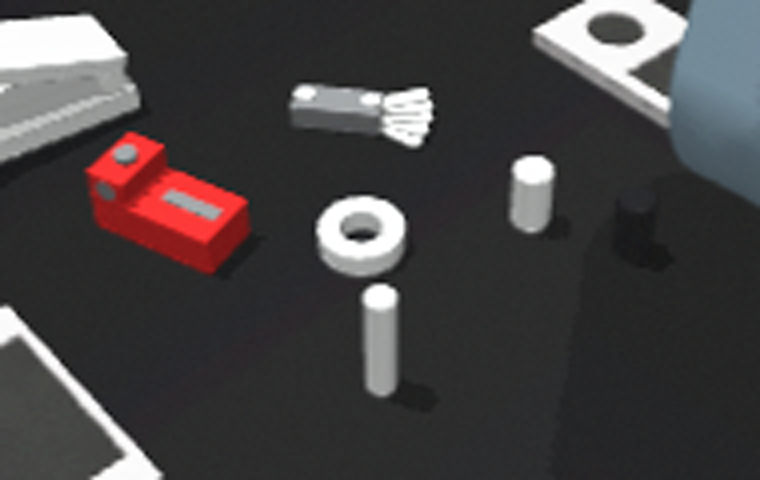

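The crop confirms it: the bright steel short pin is at (531,195) and the black look-alike at (635,220). First I'll move above the stock.

Emit:
play_rows:
  xyz:
    - [424,-344,-80]
    - [424,-344,-80]
    - [424,-344,-80]
    - [424,-344,-80]
    - [424,-344,-80]
    - [424,-344,-80]
    - [424,-344,-80]
    - [424,-344,-80]
    - [424,-344,-80]
    - [424,-344,-80]
  rot:
    - [0,0,0]
    - [0,0,0]
    - [0,0,0]
    - [0,0,0]
    - [0,0,0]
    - [0,0,0]
    - [0,0,0]
    - [0,0,0]
    - [0,0,0]
    - [0,0,0]
  grip: [1,1,1,1,1,1,1,1,1,1]

```text
time_s: 1.35
eef_pos: [0.4715, -0.1072, 0.3306]
eef_rot: [-0.0, 0.991, 0.137, 0.0]
wrist_force: [-0.7, 0.1, 0.7]
opening: 1.003
grasp_force: 0.0
```

```bash
cat >> h.py <<'E'
def rel(x,y,z,yaw,T=None):
    """tool-axis shift (mm) and rotvec to world target (mm, deg yaw, tool down)"""
    if T is None:
        from bench import readout
        T=toolT(readout.get_obs())
    a=np.radians(yaw);G=np.array([[np.cos(a),np.sin(a),0],[np.sin(a),-np.cos(a),0],[0,0,-1]])
    print("xyz",(T[:3,:3].T@(np.array([x,y,z])-T[:3,3]*1000)).round(1),"rot",R.from_matrix(T[:3,:3].T@G).as_rotvec().round(3))
    N=np.eye(4);N[:3,:3]=G;N[:3,3]=np.array([x,y,z])/1000;return N
def wrist(name=None):
    from bench import readout,vision
    o=readout.get_obs();c=vision.camera("wrist");c["T"]=toolT(o)@c["hand_eye"]
    if name: cv2.imwrite(f"pics/{name}.png",c["color"][:,:,::-1])
    return o,c
E
python3 - <<'E'
from h import *
o,c=wrist("w1");print(o["time_s"],o["eef_pos"],c["T"].round(3),c["k1"],c["camera_matrix"][0,0])
pickle.dump(c,open("w1.pkl","wb"))
rel(472,-92,150,15)
E
```

```text
1.35 [ 0.4714581  -0.10718182  0.33055264] [[ 0.271 -0.923 -0.274  0.543]
 [-0.963 -0.26  -0.076 -0.087]
 [-0.001  0.284 -0.959  0.455]
 [ 0.     0.     0.     1.   ]] -0.029842346254432404 264.554301156547
xyz [  6.1 -15.7 180. ] rot [-0.     0.001  0.011]
```

View pics/w1.png

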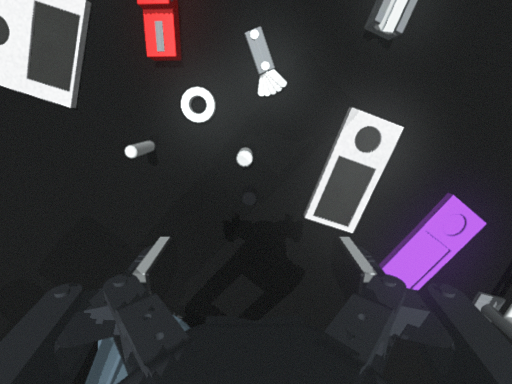

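The wrist view shows the short pin top at (244,157), the tall pin top at (131,152), fan rivets at (254,33) and (266,66), the ring at (198,104), and the black pin at (249,199).

Run:
```python
from h import *
c=pickle.load(open("w1.pkl","rb"));T=c["T"];im=c["color"].astype(int);g=im.max(2)
def cen(u,v,r,th):
    m=np.zeros(g.shape,bool);m[v-r:v+r+1,u-r:u+r+1]=True;m&=g>th
    y,x=np.nonzero(m);return x.mean(),y.mean(),m.sum()
a=cen(244,156,10,225);b=cen(130,152,7,225);print(a,b)
print("short",plane(c,[a[:2]],.045,T)*1000,"tall",plane(c,[b[:2]],.075,T)*1000)
r=plane(c,[(254,33.5),(265.5,66)],.021,T)*1000;d=r[0]-r[1];print("rivets",r,np.degrees(np.arctan2(d[1],d[0])),np.hypot(*d))
print("leaf tip ends",plane(c,[(271,96),(259,95),(286,82),(247,30),(261,27)],.004,T)*1000)
m=(im[...,0]>1.6*im[...,1])&(im[...,0]>80);m[:,240:]=0
y,x=np.nonzero(m&(np.arange(384)[:,None]>10));print("clamp",cv2.minAreaRect((plane(c,np.c_[x,y],.03,T)*1000).astype(np.float32)))
print("ring",plane(c,[cen(198,104,20,110)[:2]],.018,T)*1000)
```

```text
(np.float64(244.22560975609755), np.float64(157.58536585365854), np.int64(164)) (np.float64(130.27835051546393), np.float64(151.11340206185568), np.int64(97))
short [[474.73162913 -89.7104076 ]] tall [[444.49098303  71.47172836]]
rivets [[651.67106784 -55.755365  ]
 [613.78264763 -84.42807632]] 37.11723888490788 47.51480569191275
leaf tip ends [[ 576.07812402 -105.42880039]
 [ 572.29585456  -86.39393333]
 [ 602.85688088 -122.33511072]
 [ 657.70157453  -42.97588998]
 [ 667.4024996   -62.32725377]]
clamp ((611.610595703125, 71.93579864501953), (62.97450256347656, 51.271671295166016), 15.175348281860352)
ring [[532.19961507   3.48063576]]
```

Emit:
play_rows:
  xyz:
    - [7,-16,60]
    - [7,-16,120]
    - [7,-16,180]
    - [7,-16,240]
    - [7,-16,302]
    - [7,-16,302]
    - [7,-16,302]
    - [7,-16,302]
    - [7,-16,302]
    - [7,-16,302]
  rot:
    - [0,0,0]
    - [0,0,0]
    - [0,0,0]
    - [0,0,0]
    - [0,0,0]
    - [0,0,0]
    - [0,0,0]
    - [0,0,0]
    - [0,0,0]
    - [0,0,0]
  grip: [1,1,1,1,1,1,0,0,0,0]

```text
time_s: 2.65
eef_pos: [0.4741, -0.0933, 0.0307]
eef_rot: [0.001, 0.991, 0.134, 0.002]
wrist_force: [-2.1, 2.0, 12.6]
opening: 0.273
grasp_force: 58.2
```

Run:
```python
from h import *
from bench import readout
N=rel(473,-91,150,15.7);
rel(557.5,328.5,150,15.7);rel(557.5,328.5,38,15.7)
```

```text
xyz [-1.000e-01 -2.300e+00 -1.193e+02] rot [ 0.002 -0.003 -0.005]
xyz [ 192.9 -384.2 -119.7] rot [ 0.002 -0.003 -0.005]
xyz [ 192.6 -384.5   -7.7] rot [ 0.002 -0.003 -0.005]
```

Emit:
play_rows:
  xyz:
    - [0,0,-60]
    - [30,-50,-120]
    - [60,-110,-140]
    - [88,-170,-140]
    - [115,-226,-140]
    - [140,-280,-140]
    - [168,-336,-140]
    - [192,-384,-140]
    - [192,-384,-140]
    - [192,-384,-140]
  rot:
    - [0,0,0]
    - [0,0,0]
    - [0,0,0]
    - [0,0,0]
    - [0,0,0]
    - [0,0,0]
    - [0,0,0]
    - [0,0,0]
    - [0,0,0]
    - [0,0,0]
  grip: [0,0,0,0,0,0,0,0,0,0]

```text
time_s: 3.9
eef_pos: [0.5552, 0.3292, 0.1683]
eef_rot: [0.0, 0.991, 0.135, -0.0]
wrist_force: [-0.1, -0.9, -2.0]
opening: 0.272
grasp_force: 59.6
```

Run:
```python
from h import *
o,c=wrist("w2");print(o["time_s"],o["eef_pos"],o["opening"])
rel(557.5,328.5,41,15.7)
```

```text
3.9 [0.55523002 0.32921654 0.16827046] 0.27199839003936077
xyz [  2.3   0.  127.2] rot [ 0.001  0.001 -0.004]
```

View pics/w2.png

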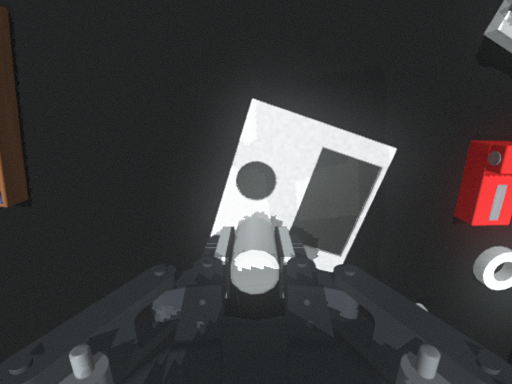

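Emit:
play_rows:
  xyz:
    - [2,0,60]
    - [2,0,110]
    - [2,0,122]
    - [2,0,127]
    - [2,0,127]
    - [2,0,127]
    - [2,0,127]
    - [2,0,127]
    - [2,0,60]
    - [2,0,0]
  rot:
    - [0,0,0]
    - [0,0,0]
    - [0,0,0]
    - [0,0,0]
    - [0,0,0]
    - [0,0,0]
    - [0,0,0]
    - [0,0,0]
    - [0,0,0]
    - [0,0,0]
  grip: [0,0,0,0,0,0.7,0.7,0.7,0.7,1]

```text
time_s: 5.2
eef_pos: [0.557, 0.3287, 0.1668]
eef_rot: [0.0, 0.991, 0.134, -0.001]
wrist_force: [1.4, 1.3, 0.1]
opening: 0.889
grasp_force: 0.0
```

Run:
```python
from h import *
o,c=wrist("w3");pickle.dump(c,open("w3.pkl","wb"));print(o["time_s"],o["eef_pos"],o["opening"])
rel(443,72,170,15.7);rel(443,72,45,15.7);rel(629,80,230,14.5)
```

```text
5.2 [0.55698233 0.32868064 0.166807  ] 0.888885318115953
xyz [-183.5  217.8    5.5] rot [-0.001 -0.013 -0.005]
xyz [-185.2  218.   130.5] rot [-0.001 -0.013 -0.005]
xyz [ -1.3 259.5 -52.2] rot [-0.001 -0.013  0.016]
```

View pics/w3.png

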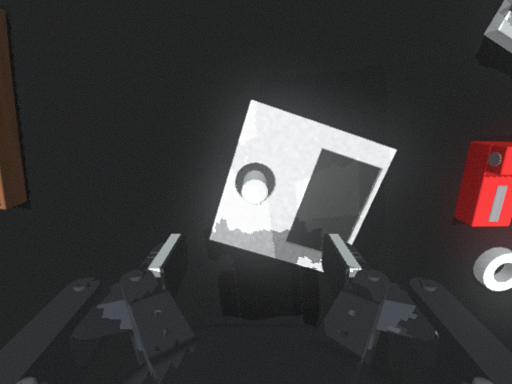

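Emit:
play_rows:
  xyz:
    - [-40,47,0]
    - [-80,95,0]
    - [-120,142,0]
    - [-155,184,0]
    - [-184,218,0]
    - [-184,218,0]
    - [-184,218,60]
    - [-184,218,110]
    - [-184,218,120]
    - [-184,218,120]
  rot:
    - [0,0,0]
    - [0,0,0]
    - [0,0,0]
    - [0,0,0]
    - [0,0,0]
    - [0,0,0]
    - [0,0,0]
    - [0,0,0]
    - [0,0,0]
    - [0,0,0]
  grip: [1,1,1,1,1,1,1,1,1,1]

```text
time_s: 6.5
eef_pos: [0.4387, 0.0703, 0.0467]
eef_rot: [-0.0, 0.991, 0.134, -0.0]
wrist_force: [-0.2, -0.4, 0.1]
opening: 0.998
grasp_force: 0.0
```

Run:
```python
from h import *
rel(443,72,45,15.7);rel(553,-278,190,15.7)
```

```text
xyz [ 4.6 -0.4  1.7] rot [-0.     0.    -0.005]
xyz [  17.4  366.2 -143.4] rot [-0.     0.    -0.005]
```

Emit:
play_rows:
  xyz:
    - [5,0,0]
    - [5,0,0]
    - [5,0,0]
    - [5,0,0]
    - [5,0,0]
    - [5,0,0]
    - [5,0,-60]
    - [5,0,-120]
    - [6,50,-160]
    - [7,100,-165]
  rot:
    - [0,0,0]
    - [0,0,0]
    - [0,0,0]
    - [0,0,0]
    - [0,0,0]
    - [0,0,0]
    - [0,0,0]
    - [0,0,0]
    - [0,0,0]
    - [0,0,0]
  grip: [1,0,0,0,0,0,0,0,0,0]

```text
time_s: 7.75
eef_pos: [0.4735, -0.0257, 0.2147]
eef_rot: [0.001, 0.991, 0.135, 0.003]
wrist_force: [0.5, 0.1, -2.0]
opening: 0.197
grasp_force: 59.2
```

Run:
```python
from h import *
rel(553,-278,210,15.7)
```

```text
xyz [  9.  264.4   5.6] rot [ 0.003 -0.006 -0.003]
```

Emit:
play_rows:
  xyz:
    - [2,55,0]
    - [4,110,0]
    - [6,165,0]
    - [8,220,0]
    - [9,264,0]
    - [9,264,0]
    - [9,264,0]
    - [9,264,60]
    - [9,264,110]
    - [9,264,110]
  rot:
    - [0,0,0]
    - [0,0,0]
    - [0,0,0]
    - [0,0,0]
    - [0,0,0]
    - [0,0,0]
    - [0,0,0]
    - [0,0,0]
    - [0,0,0]
    - [0,0,0]
  grip: [0,0,0,0,0,0,0,0,0,0]

```text
time_s: 9.0
eef_pos: [0.547, -0.2729, 0.0967]
eef_rot: [-0.004, 0.991, 0.135, -0.004]
wrist_force: [-0.4, 0.9, -2.3]
opening: 0.197
grasp_force: 59.3
```

Run:
```python
from h import *
o,c=wrist("w4");print(o["time_s"],o["eef_pos"])
rel(553,-278,58,15.7)
```

```text
9.0 [ 0.5469764  -0.27287299  0.09666711]
xyz [ 2.9  4.3 42.1] rot [-0.004  0.003 -0.004]
```

View pics/w4.png

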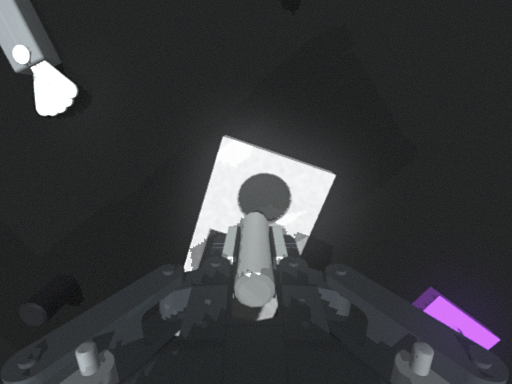

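The pin is held over the round pocket at (264,197). I'll correct the offset and lower it.

Emit:
play_rows:
  xyz:
    - [2,3,10]
    - [2,3,25]
    - [2,3,32]
    - [2,3,32]
    - [2,3,32]
    - [2,3,32]
    - [2,3,32]
    - [2,3,32]
    - [2,3,32]
    - [2,3,32]
  rot:
    - [0,0,0]
    - [0,0,0]
    - [0,0,0]
    - [0,0,0]
    - [0,0,0]
    - [0,0,0]
    - [0,0,0]
    - [0,0,0]
    - [0,0,0]
    - [0,0,0]
  grip: [0,0,0,0,0,0,0,0,0,0]

```text
time_s: 10.3
eef_pos: [0.553, -0.2792, 0.0693]
eef_rot: [-0.0, 0.991, 0.134, 0.0]
wrist_force: [-0.2, -0.6, -1.0]
opening: 0.192
grasp_force: 59.3
```

Run:
```python
from h import *
rel(553,-278,57,15.7)
```

```text
xyz [ 0.3 -1.1 12.3] rot [-0.    -0.    -0.005]
```

Lateral position is right. I'll lower slowly until contact.

Emit:
play_rows:
  xyz:
    - [0,-1,4]
    - [0,-1,7]
    - [0,-1,9]
    - [0,-1,10]
    - [0,-1,11]
    - [0,-1,12]
    - [0,-1,12]
    - [0,-1,12]
    - [0,-1,12]
    - [0,-1,12]
  rot:
    - [0,0,0]
    - [0,0,0]
    - [0,0,0]
    - [0,0,0]
    - [0,0,0]
    - [0,0,0]
    - [0,0,0]
    - [0,0,0]
    - [0,0,0]
    - [0,0,0]
  grip: [0,0,0,0,0,0,0,0,0,0]

```text
time_s: 11.55
eef_pos: [0.5528, -0.2783, 0.0574]
eef_rot: [0.0, 0.991, 0.134, 0.0]
wrist_force: [0.5, -0.5, -1.0]
opening: 0.194
grasp_force: 59.4
```

Emit:
play_rows:
  xyz:
    - [0,0,1]
    - [0,0,2]
    - [0,0,2]
    - [0,0,2]
    - [0,0,2]
    - [0,0,2]
    - [0,0,2]
    - [0,0,-50]
    - [0,0,-110]
    - [0,0,-160]
  rot:
    - [0,0,0]
    - [0,0,0]
    - [0,0,0]
    - [0,0,0]
    - [0,0,0]
    - [0,0,0]
    - [0,0,0]
    - [0,0,0]
    - [0,0,0]
    - [0,0,0]
  grip: [0,0,0.7,0.7,0.7,0.7,0.7,0.7,0.7,0.7]

```text
time_s: 12.8
eef_pos: [0.5529, -0.2784, 0.2197]
eef_rot: [0.001, 0.991, 0.134, 0.001]
wrist_force: [0.0, -0.7, -0.5]
opening: 0.703
grasp_force: 0.0
```

Run:
```python
from h import *
o,c=wrist("w5");print(o["time_s"],o["eef_pos"],o["opening"])
rel(626,-72,240,37)
```

```text
12.8 [ 0.55294194 -0.27839112  0.2197411 ] 0.7034924398647172
xyz [ 123.2 -182.   -13.2] rot [ 0.011 -0.005 -0.377]
```

View pics/w5.png

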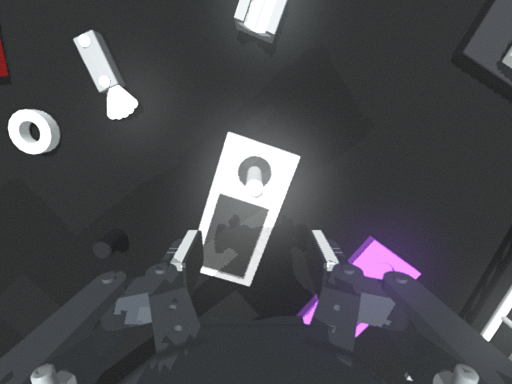

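The tall pin stands in the round pocket at (255,180). Next, a closer look at the fan.

Emit:
play_rows:
  xyz:
    - [20,-50,0]
    - [30,-100,0]
    - [41,-146,0]
    - [41,-146,10]
    - [41,-146,10]
    - [41,-146,10]
    - [41,-146,10]
    - [41,-146,10]
    - [41,-146,10]
    - [41,-146,10]
  rot:
    - [0,0,-0.15]
    - [0,0,-0.3]
    - [0,0,-0.38]
    - [0,0,-0.38]
    - [0,0,-0.38]
    - [0,0,-0.38]
    - [0,0,-0.38]
    - [0,0,-0.38]
    - [0,0,-0.38]
    - [0,0,-0.38]
  grip: [0.7,0.7,0.7,0.7,0.7,0.7,0.7,0.7,0.7,0.7]

```text
time_s: 14.1
eef_pos: [0.5535, -0.1267, 0.2073]
eef_rot: [0.0, 0.948, 0.319, 0.0]
wrist_force: [-0.7, -0.0, 0.3]
opening: 0.701
grasp_force: 0.0
```

Run:
```python
from h import *
o,c=wrist();T=c["T"];print(o["time_s"],o["eef_pos"]);im=c["color"];pickle.dump(c,open("w6.pkl","wb"))
p=cv2.resize(im[0:260,120:420,::-1],(690,598),interpolation=cv2.INTER_CUBIC);cv2.imwrite("pics/w6.png",p)
```

```text
14.1 [ 0.55350161 -0.1266632   0.20734384]
```

View pics/w6.png

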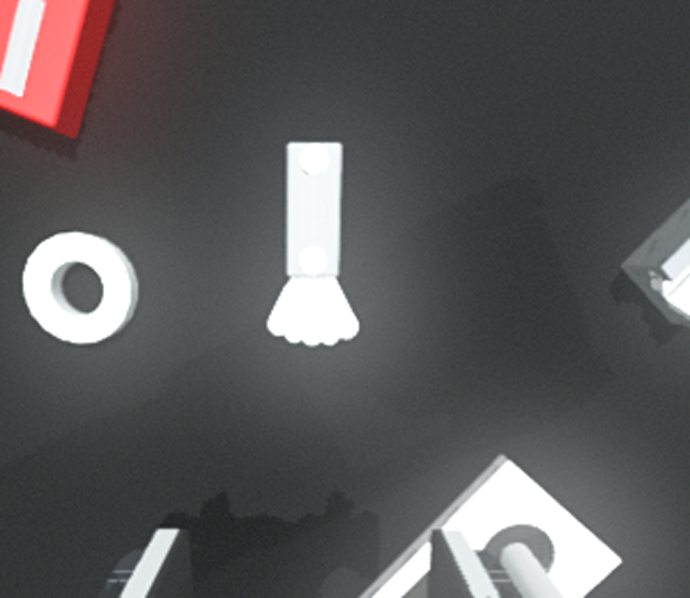

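The holder's top corners in the crop are at (288,143), (341,143), (288,275) and (339,276), so the bar lies nearly along the tool's x axis.

Run:
```python
from h import *
c=pickle.load(open("w6.pkl","rb"));T=c["T"]
uv=[(120+x/2.3,y/2.3) for x,y in((288,143),(341,143),(288,275),(339,276))]
p=plane(c,uv,.02,T)*1000;print(p)
a=(p[0]+p[1])/2;b=(p[2]+p[3])/2;d=a-b;L=np.hypot(*d);y=np.degrees(np.arctan2(d[1],d[0]));print(L,y)
g=b+d/L*26;print("grip",g)   # x=-12 is 26 mm from leaf end (x=+14)
rel(*g,60,y);rel(*g,21,y)
```

```text
[[649.33721205 -42.31083797]
 [664.37164212 -62.14639238]
 [601.04114304 -78.23214571]
 [615.92462536 -98.66542078]]
60.42935326838207 36.82553273342937
grip [629.29495726 -72.86489364]
xyz [ 92.9   2.9 147.3] rot [ 0.    -0.     0.006]
xyz [ 92.9   2.9 186.3] rot [ 0.    -0.     0.006]
```

Emit:
play_rows:
  xyz:
    - [50,3,0]
    - [93,3,40]
    - [93,3,100]
    - [93,3,150]
    - [93,3,180]
    - [93,3,186]
    - [93,3,186]
    - [93,3,186]
    - [93,3,186]
    - [93,3,186]
  rot:
    - [0,0,0]
    - [0,0,0]
    - [0,0,0]
    - [0,0,0]
    - [0,0,0]
    - [0,0,0]
    - [0,0,0]
    - [0,0,0]
    - [0,0,0]
    - [0,0,0]
  grip: [0.7,0.7,0.7,0.7,0.7,0.7,0.7,0.7,0.7,0.7]

```text
time_s: 15.4
eef_pos: [0.63, -0.0729, 0.0223]
eef_rot: [0.0, 0.948, 0.319, 0.001]
wrist_force: [0.5, -0.3, -0.5]
opening: 0.697
grasp_force: 0.0
```

Emit:
play_rows:
  xyz:
    - [0,0,1]
    - [0,0,1]
    - [0,0,1]
    - [0,0,1]
    - [0,0,1]
    - [0,0,-10]
    - [0,0,-50]
    - [0,0,-100]
    - [0,0,-130]
    - [0,0,-130]
  rot:
    - [0,0,0]
    - [0,0,0]
    - [0,0,0]
    - [0,0,0]
    - [0,0,0]
    - [0,0,0]
    - [0,0,0]
    - [0,0,0]
    - [0,0,0]
    - [0,0,0]
  grip: [0,0,0,0,0,0,0,0,0,0]

```text
time_s: 16.65
eef_pos: [0.6313, -0.0732, 0.1549]
eef_rot: [0.002, 0.948, 0.319, 0.003]
wrist_force: [0.2, -0.4, -2.2]
opening: 0.291
grasp_force: 59.8
```

Run:
```python
from h import *
# fan x=-12 held, fan x points opposite tool x; at yaw -2.6 fan +x at 177.4 -> TCP offset +12 along tool x from fan origin
a=np.radians(-2.6);rel(554+12*np.cos(a),238.7+12*np.sin(a),150,-2.6)
```

```text
xyz [ 136.1 -287.6    4. ] rot [ 0.004 -0.005  0.694]
```

Emit:
play_rows:
  xyz:
    - [25,-52,0]
    - [50,-104,0]
    - [75,-156,0]
    - [100,-208,0]
    - [125,-260,0]
    - [136,-288,0]
    - [136,-288,0]
    - [136,-288,0]
    - [136,-288,40]
    - [136,-288,70]
  rot:
    - [0,0,0.14]
    - [0,0,0.28]
    - [0,0,0.42]
    - [0,0,0.56]
    - [0,0,0.69]
    - [0,0,0.69]
    - [0,0,0.69]
    - [0,0,0.69]
    - [0,0,0.69]
    - [0,0,0.69]
  grip: [0,0,0,0,0,0,0,0,0,0]

```text
time_s: 17.9
eef_pos: [0.5638, 0.2371, 0.0797]
eef_rot: [0.0, 1.0, -0.022, -0.0]
wrist_force: [-0.7, -0.5, -1.3]
opening: 0.289
grasp_force: 59.8
```

Run:
```python
from h import *
o,c=wrist("w7");print(o["time_s"],o["eef_pos"])
rel(566,238.2,45,-2.6);rel(566,238.2,31,-2.6)
```

```text
17.9 [0.5638136  0.23707819 0.07972446]
xyz [ 5.1 -2.1 30.2] rot [0.002 0.007 0.002]
xyz [ 5.2 -2.2 44.2] rot [0.002 0.007 0.002]
```

View pics/w7.png

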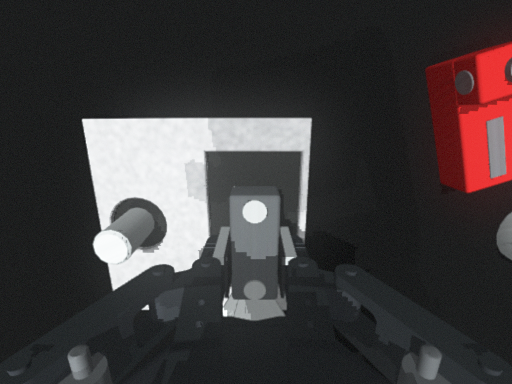

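The fan lines up with the oblong pocket, which spans (205–305, 150–). Lowering now.

Emit:
play_rows:
  xyz:
    - [3,-2,15]
    - [3,-2,28]
    - [3,-2,36]
    - [3,-2,41]
    - [3,-2,46]
    - [3,-2,47]
    - [3,-2,47]
    - [3,-2,47]
    - [3,-2,47]
    - [3,-2,47]
  rot:
    - [0,0,0]
    - [0,0,0]
    - [0,0,0]
    - [0,0,0]
    - [0,0,0]
    - [0,0,0]
    - [0,0,0]
    - [0,0,0]
    - [0,0,0]
    - [0,0,0]
  grip: [0,0,0,0,0,0,0,0,0,0]

```text
time_s: 19.2
eef_pos: [0.5669, 0.2408, 0.0344]
eef_rot: [-0.0, 1.0, -0.021, 0.0]
wrist_force: [-0.0, -0.4, -1.2]
opening: 0.289
grasp_force: 59.8
```

Emit:
play_rows:
  xyz:
    - [0,2,1]
    - [0,2,2]
    - [0,2,3]
    - [0,2,3]
    - [0,2,3]
    - [0,2,3]
    - [0,2,3]
    - [0,2,3]
    - [0,2,3]
    - [0,2,3]
  rot:
    - [0,0,0]
    - [0,0,0]
    - [0,0,0]
    - [0,0,0]
    - [0,0,0]
    - [0,0,0]
    - [0,0,0]
    - [0,0,0]
    - [0,0,0]
    - [0,0,0]
  grip: [0,0,0,0,0,0,0.45,0.45,0.45,0.45]

```text
time_s: 20.45
eef_pos: [0.5668, 0.2388, 0.0314]
eef_rot: [-0.0, 1.0, -0.021, 0.0]
wrist_force: [1.1, 0.5, 1.3]
opening: 0.449
grasp_force: 0.0
```

Run:
```python
from h import *
# after going 100 mm up; view spot ~ above clamp, back by 60
a=np.radians(14.5);rel(629,80,150,14.5)
```

```text
xyz [  68.7  156.1 -118.6] rot [-0.    -0.    -0.294]
```

Emit:
play_rows:
  xyz:
    - [0,0,-30]
    - [0,0,-90]
    - [0,0,-150]
    - [-10,60,-180]
    - [-20,120,-180]
    - [-29,185,-180]
    - [-29,185,-180]
    - [-29,185,-180]
    - [-29,185,-180]
    - [-29,185,-180]
  rot:
    - [0,0,0]
    - [0,0,0]
    - [0,0,0]
    - [0,0,-0.1]
    - [0,0,-0.2]
    - [0,0,-0.29]
    - [0,0,-0.29]
    - [0,0,-0.29]
    - [0,0,-0.29]
    - [0,0,-0.29]
  grip: [0.45,0.45,0.45,1,1,1,1,1,1,1]

```text
time_s: 21.7
eef_pos: [0.5302, 0.0564, 0.2111]
eef_rot: [-0.0, 0.992, 0.125, -0.0]
wrist_force: [0.1, 0.6, -0.1]
opening: 1.002
grasp_force: 0.0
```

Run:
```python
from h import *
o,c=wrist("w8");print(o["time_s"],o["eef_pos"]);T=c["T"];im=c["color"].astype(int);pickle.dump(c,open("w8.pkl","wb"))
m=(im[...,0]>1.6*im[...,1])&(im[...,0]>60)
P=np.zeros(im.shape);mm=c["depth"]>0;P[mm]=cloud(c,mm,T)*1000
for lo,hi in((27,34),(44,50)):
    s=m&(P[...,2]>lo)&(P[...,2]<hi);print(lo,s.sum(),cv2.minAreaRect(P[s][:,:2].astype(np.float32)))
```

```text
21.7 [0.53021365 0.05640726 0.21110054]
27 2025 ((614.34619140625, 75.05001068115234), (62.356693267822266, 44.29650115966797), 15.772429466247559)
44 1097 ((656.8140258789062, 87.4049072265625), (28.083070755004883, 43.911930084228516), 15.545645713806152)
```

View pics/w8.png

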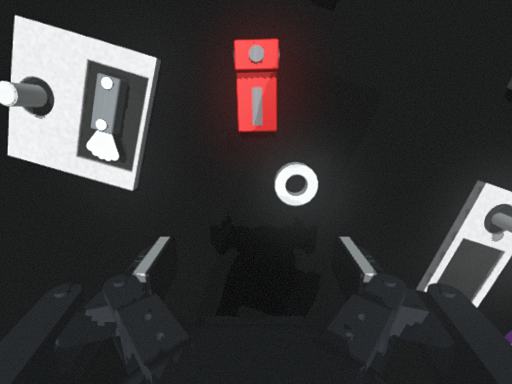

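The fan lies in its pocket at (105,110), and the clamp at (257,85) is at yaw 15.6°.

Run:
```python
from h import *
rel(632.2,80.3,28,15.6)
```

```text
xyz [104.8   2.1 183.1] rot [-0.     0.    -0.022]
```

Emit:
play_rows:
  xyz:
    - [55,2,0]
    - [105,2,20]
    - [105,2,60]
    - [105,2,120]
    - [105,2,165]
    - [105,2,183]
    - [105,2,183]
    - [105,2,183]
    - [105,2,183]
    - [105,2,183]
  rot:
    - [0,0,-0.02]
    - [0,0,-0.02]
    - [0,0,-0.02]
    - [0,0,-0.02]
    - [0,0,-0.02]
    - [0,0,-0.02]
    - [0,0,-0.02]
    - [0,0,-0.02]
    - [0,0,-0.02]
    - [0,0,-0.02]
  grip: [1,1,1,1,1,1,1,1,1,1]

```text
time_s: 23.0
eef_pos: [0.6334, 0.079, 0.0298]
eef_rot: [0.0, 0.991, 0.134, 0.001]
wrist_force: [0.5, -0.5, 0.3]
opening: 0.998
grasp_force: 0.0
```

Emit:
play_rows:
  xyz:
    - [0,0,0]
    - [0,0,0]
    - [0,0,0]
    - [0,0,0]
    - [0,0,0]
    - [0,0,-10]
    - [0,0,-50]
    - [0,0,-100]
    - [0,0,-150]
    - [0,0,-150]
  rot:
    - [0,0,0]
    - [0,0,0]
    - [0,0,0]
    - [0,0,0]
    - [0,0,0]
    - [0,0,0]
    - [0,0,0]
    - [0,0,0]
    - [0,0,0]
    - [0,0,0]
  grip: [0,0,0,0,0,0,0,0,0,0]

```text
time_s: 24.25
eef_pos: [0.6352, 0.0789, 0.1837]
eef_rot: [0.001, 0.991, 0.134, 0.004]
wrist_force: [-0.2, -0.4, -2.4]
opening: 0.498
grasp_force: 62.7
```

Run:
```python
from h import *
a=np.radians(-2.6);rel(455.7+5*np.cos(a),-273.3+5*np.sin(a),170,-2.6)
```

```text
xyz [-262.1  293.4   12.4] rot [ 0.002 -0.009  0.314]
```

Emit:
play_rows:
  xyz:
    - [-36,40,0]
    - [-72,80,0]
    - [-108,120,0]
    - [-144,161,0]
    - [-180,201,0]
    - [-216,241,0]
    - [-262,293,0]
    - [-262,293,0]
    - [-262,293,30]
    - [-262,293,60]
  rot:
    - [0,0,0.05]
    - [0,0,0.1]
    - [0,0,0.15]
    - [0,0,0.2]
    - [0,0,0.25]
    - [0,0,0.3]
    - [0,0,0.31]
    - [0,0,0.31]
    - [0,0,0.31]
    - [0,0,0.31]
  grip: [0,0,0,0,0,0,0,0,0,0]

```text
time_s: 25.5
eef_pos: [0.457, -0.272, 0.1164]
eef_rot: [-0.001, 1.0, -0.021, -0.001]
wrist_force: [0.7, 0.3, -4.2]
opening: 0.505
grasp_force: 62.9
```

Run:
```python
from h import *
o,c=wrist("w9");print(o["time_s"],o["eef_pos"])
rel(461,-273.5,50,-2.6)
```

```text
25.5 [ 0.45704746 -0.27199688  0.11644235]
xyz [ 6.7  3.8 62. ] rot [-0.006  0.007  0.004]
```

View pics/w9.png

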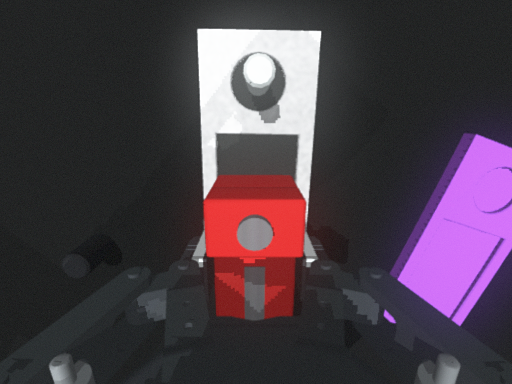

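The clamp is square over the oblong pocket. Lowering it.

Emit:
play_rows:
  xyz:
    - [3,1,20]
    - [3,1,40]
    - [3,1,55]
    - [3,1,60]
    - [3,1,60]
    - [3,1,60]
    - [3,1,60]
    - [3,1,60]
    - [3,1,60]
    - [3,1,60]
  rot:
    - [0,0,0]
    - [0,0,0]
    - [0,0,0]
    - [0,0,0]
    - [0,0,0]
    - [0,0,0]
    - [0,0,0]
    - [0,0,0]
    - [0,0,0]
    - [0,0,0]
  grip: [0,0,0,0,0,0,0,0,0,0]

```text
time_s: 26.8
eef_pos: [0.4606, -0.2742, 0.0583]
eef_rot: [-0.0, 1.0, -0.021, 0.0]
wrist_force: [0.2, -0.6, -3.5]
opening: 0.503
grasp_force: 62.8
```

Run:
```python
from h import *
rel(461,-273.5,40,-2.6)
```

```text
xyz [ 0.4 -0.7 18.3] rot [-0.    -0.     0.004]
```

Emit:
play_rows:
  xyz:
    - [0,0,6]
    - [0,0,11]
    - [0,0,14]
    - [0,0,16]
    - [0,0,17]
    - [0,0,18]
    - [0,0,18]
    - [0,0,18]
    - [0,0,18]
    - [0,0,18]
  rot:
    - [0,0,0]
    - [0,0,0]
    - [0,0,0]
    - [0,0,0]
    - [0,0,0]
    - [0,0,0]
    - [0,0,0]
    - [0,0,0]
    - [0,0,0]
    - [0,0,0]
  grip: [0,0,0,0,0,0,0,0,0,0]

```text
time_s: 28.05
eef_pos: [0.4606, -0.2742, 0.0404]
eef_rot: [0.0, 1.0, -0.021, 0.0]
wrist_force: [0.0, 0.9, -2.6]
opening: 0.501
grasp_force: 62.8
```

Emit:
play_rows:
  xyz:
    - [0,0,1]
    - [0,0,1]
    - [0,0,1]
    - [0,0,1]
    - [0,0,1]
    - [0,0,1]
    - [0,0,-40]
    - [0,0,-100]
    - [0,0,-160]
    - [-20,0,-190]
  rot:
    - [0,0,0]
    - [0,0,0]
    - [0,0,0]
    - [0,0,0]
    - [0,0,0]
    - [0,0,0]
    - [0,0,0]
    - [0,0,0]
    - [0,0,0]
    - [0,0,0]
  grip: [0,0,0.8,0.8,0.8,0.8,0.8,0.8,0.8,0.8]

```text
time_s: 29.3
eef_pos: [0.4421, -0.2744, 0.2345]
eef_rot: [0.002, 1.0, -0.02, 0.002]
wrist_force: [-0.9, 0.4, -0.1]
opening: 0.801
grasp_force: 0.0
```

Emit:
play_rows:
  xyz:
    - [-50,0,0]
    - [-80,30,0]
    - [-80,60,0]
    - [-80,60,0]
    - [-80,60,0]
    - [-80,60,0]
    - [-80,60,0]
    - [-80,60,0]
    - [-80,60,0]
    - [-80,60,0]
  rot:
    - [0,0,0]
    - [0,0,0]
    - [0,0,0]
    - [0,0,0]
    - [0,0,0]
    - [0,0,0]
    - [0,0,0]
    - [0,0,0]
    - [0,0,0]
    - [0,0,0]
  grip: [0.8,0.8,0.8,0.8,0.8,0.8,0.8,0.8,0.8,0.8]

```text
time_s: 30.55
eef_pos: [0.3583, -0.3299, 0.2303]
eef_rot: [0.0, 1.0, -0.021, 0.0]
wrist_force: [-0.4, -0.9, 1.0]
opening: 0.802
grasp_force: 0.0
```

Run:
```python
from h import *
from bench import vision
o,c=wrist();print(o["time_s"],o["eef_pos"])
s=vision.camera("scene");d=vision.camera("side")
out=np.hstack([cv2.resize(x["color"][100:292,120:376,::-1],(400,300)) for x in(s,d)])
out=np.vstack([out,np.hstack([cv2.resize(c["color"][:,:,::-1],(400,300)),np.zeros((300,400,3),np.uint8)])])
cv2.imwrite("pics/fin.png",out)
for n,k in(("scene",s),("side",d),("wrist",c)):
    T=k.get("extrinsics",c["T"]);im=k["color"].astype(int)
    P=np.zeros(im.shape);mm=k["depth"]>0;P[mm]=cloud(k,mm,T)*1000
    for nm,(x,y),lo,hi,r in(("clamp riser",(487,-275),50,60,45),("tall",(553,-278),79,90,20),("short",(557,328),50,60,25),("fan holder",(567,238),25,33,45)):
        q=(np.hypot(P[...,0]-x,P[...,1]-y)<r)&(P[...,2]>lo)&(P[...,2]<hi)
        if q.sum()>8: print(n,nm,q.sum(),"zmed %.1f"%np.median(P[q][:,2]),np.round(cv2.minAreaRect(P[q][:,:2].astype(np.float32))[0],1),np.round(cv2.minAreaRect(P[q][:,:2].astype(np.float32))[1:][0]))
```

```text
30.55 [ 0.35826527 -0.32993588  0.23032737]
scene clamp riser 139 zmed 55.8 [ 484.5 -275.8] [31. 48.]
scene tall 30 zmed 82.7 [ 551.6 -279.4] [15. 17.]
scene short 21 zmed 52.1 [561.1 328.3] [23. 18.]
scene fan holder 107 zmed 29.2 [563.2 236.8] [78. 31.]
side tall 26 zmed 82.7 [ 550.1 -277.7] [16. 17.]
side short 114 zmed 53.8 [556.5 329.8] [23. 23.]
side fan holder 320 zmed 29.2 [561.1 238.7] [27. 77.]
wrist clamp riser 1063 zmed 57.8 [ 485.7 -275.1] [45. 27.]
```

View pics/fin.png

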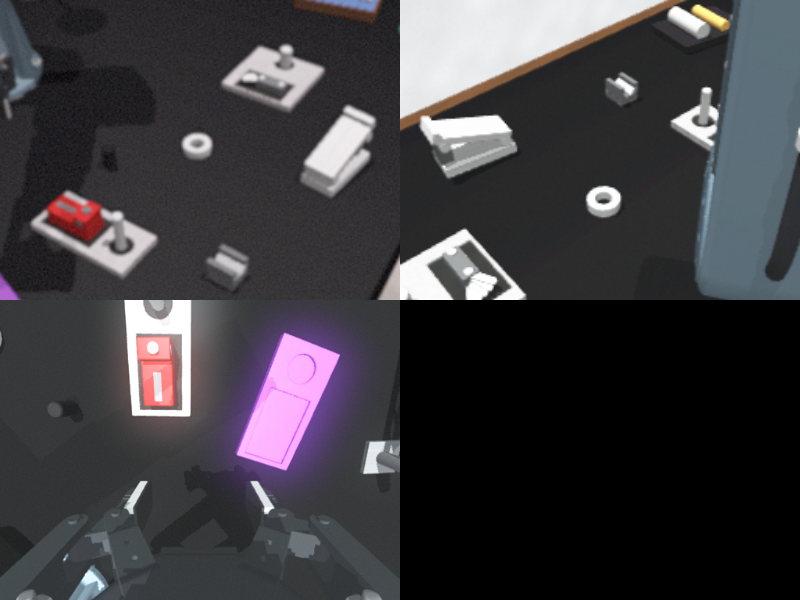

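The pictures show all four parts in their pockets: clamp at (75,215), tall pin at (119,230), fan at (265,82) and short pin at (286,56). Their measured heights match the pocket floors, and the ring, V-block and sine plate are where they were.

```bash
python3 -c "
from bench import ctrl
print(ctrl.hand_in())"
```

```text
the job is handed in; nothing more can be done
None
```

I placed the clamp body and tall pin on the long board, and the radius fan and short pin on the square board, then handed in at about 31 s; the last camera check showed all four seated at floor height and the bystanders undisturbed, but hand-in returned no verdict.

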